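# Wind and pin the closing-spring tension wheel of a tilt-out bin

## Robot

A 6-joint arm with a two-finger parallel gripper is mounted at the origin on the work surface. World frame = base frame: x ahead of the robot, y to its left, z up, the work surface at z = 0. Lengths are in mm, angles in rad, forces in N, time in s.
With the tool pointing down it reaches from about 350 to 775 mm from the base axis. Payload 7.3 kg.
Tool frame: the origin (TCP) lies at the very end of the fingers, on their centre line; the grasp point (between the pads) lies 19 mm behind it; x points along the fingers, z is the direction in which the jaws open and shut, and the axes are right-handed (so a half turn about x gives the same grasp; the last joint's range is limited). The gripper opens to 92 mm and grips with 3 to 60 N. Pads are 19 mm wide; open, the fingers measure 130 mm over their backs; the gripper's body (75 mm by 190 mm) begins 47 mm behind the grasp point.
Start: joints at [1.045, 0.342, 1.524, -0, 1.275, -0.146], TCP at [194.623, 487.613, 226.741] pointing down, gripper open.
Joint ranges: [-2.53, 2.53], [-0.77, 2.02], [0.04, 2.7], [-1, 4.14], [0.28, 2.66], [-3.11, 3.11]. Speed limits (rad/s): [2.57, 2.57, 3.14, 3.14, 3.14, 3.14].

## Interface

Orientations are given as [roll, pitch, yaw] about the fixed x, y, z axes, in that order (R = Rz(yaw) Ry(pitch) Rx(roll)).
In Python, from plant import * gives the robot as it stands.
- The arm moves only by the tool carry_out, never from a script. Its argument "rows" is a list of rows, each a list of 4 numbers: the shift along the world's x, y, z in mm, then the turn about the world's z in degrees. In form: [[x, y, z, twist], ...]. A call has 1 to 20 rows; each row is the pose to reach, as a shift and turn from the pose measured when the call began; what a row does not reach only later rows make up. A row lasts 1/12 s, in which the tool goes at most 41.7 mm and 7.16 degrees, less where a joint would pass 70% of its speed; a pose out of reach is approached as far as the arm can. A call with a gripper value outside its range is refused whole. "hand" is the finger opening in mm, from 0 to 91.8, set as the call begins (left out, the last holds). The fingers move at their own pace and stop on an object; the grip force is fixed at half the most. Time passes only in rows, so rows that repeat a pose let the fingers close. It gives the time, the measured TCP pose, the force and the opening at its end, in the units of the state.
- get_obs(): the state, without advancing time (a new reading comes with each control period).
- capture(name): name is "scene" or "top" or "wrist"; returns the picture (420x560x3 uint8, red, green, blue); there is no depth.
- camera_info(name): a dict with "camera_matrix" (3x3 intrinsics, pixels), "dist" ([k1, k2, p1, p2, k3] as OpenCV has them; the pictures are not rectified), "pose" (4x4, takes a point from camera to world coordinates); the wrist camera has in their place "mount" (4x4, takes a point from camera to tool coordinates, whose origin is the TCP and whose axes are the tool frame's). Camera axes: x right, y down, z forward; pixel columns grow to the right and rows downward; lengths in mm; the calibration is good to about 2 mm. A picture is of the moment at which its call begins: read the wrist's pose just before it. camera_info takes no time and is no camera call.
- close_job(): hands the job in, once; it reports no verdict.
The state is a dict: "time": time; "joint_positions": joint angles; "dq": joint speeds; "tau": joint torques, N m; "tool_pos": TCP position; "tcp_rot": TCP orientation; "contact_force": force on the tool from outside, world axes, zero at the start; "moment": the same for the moment, N m; "grip_width": finger opening in mm.
Only numpy, scipy, OpenCV 4.12 (cv2) and the standard library are available. Lean on these libraries where they do the work, as an engineer would, in place of code of your own. Each camera call takes 0.05 s, during which the arm holds its last target. There are 200 camera calls.

## Task

Re-tension the closing spring of the white tilt-out bin: take the red-headed locking pin from its stand, put it into the yellow-marked hole of the tension wheel, and with the pin wind the wheel counterclockwise against its spring until you feel the hidden lock hole underneath, then drop the pin in fully home so that it holds the wheel, and let go. Move slowly in contact and press gently, a few newtons are enough: more than 40 N on the pin and mechanism harms them. Leave the other things on the bench where they are.

Things in the scene. Friction and masses are not known exactly. Their poses are not given: they have to be found in the camera images.
- pin_center (a point): Centre of the red square head (20 x 20 mm, 34 mm tall, flat sides along this point's x and y) of the loose steel locking pin, 70 g; z points up along the pin. Below the head is a round shaft, 10 mm diameter, 28 mm long. The pin starts upright in its stand, head resting on the stand's top. The head's underside is 17 mm below this point, the tip 45 mm.
- pin_tip (a point): Lower end of the pin's shaft, on its axis, 45 mm below pin_center; chamfered (6.4 mm across at the very end, full 10 mm from 2.5 mm up).
- pin_shoulder (a point): Middle of the underside of the pin's head; 28 mm above the tip.
- pin_stand: Grey plastic block, 56 x 56 x 32 mm tall, fixed on the bench, with a 13 mm through hole in the middle that holds the pin. Origin at the centre of its underside.
- wheel_axis (a point): Centre of the tension wheel, on its upright turning axis, at its flat top (63 mm above the bench). The wheel is a flat aluminium disc, 65 mm radius, 12 mm thick, with a dark rim; a hub cap of 12 mm radius stands 2 mm above its top. It sits on a 170 x 170 mm aluminium foot whose sides run along this point's x and y.
- wheel_hole (a point): Centre of the mouth (on the wheel's top) of the round 13 mm hole through the 12 mm thick wheel, 45 mm from wheel_axis, in a 30 mm yellow patch; it turns with the wheel. With the pin fully home in wheel and lock hole, the head rests on the wheel's top and the tip is 28 mm below this point.
- lock_face (a point): Point on the wheel's axis at the height of the flat lock ring below it, 13 mm under the wheel's top; the pin's tip can slide on this face. Its one lock hole, at 45 mm radius, is 13 mm long in the turning direction, 16 mm radially, 20 mm deep. Hidden under the wheel, 0.6 to 1.15 rad counterclockwise from above of where wheel_hole rests: find it by feel.
- wheel (a joint): Turn of the tension wheel, rad, counterclockwise from above positive; 0 at rest (start), hard stop at 1.5. A spring turns it back to 0 whenever it is not held (no ratchet): about 1.8 N at the hole at rest, 7 N at 1.15 rad (0.08 N m plus 0.2 N m per rad).
- tensioner: The fixed unit that carries the tension wheel, the lock ring and the white bin; origin on the bench under the wheel's axis. The bin, 200 mm wide, 180 mm deep, 170 mm tall, begins 120 mm from the axis towards +y of this body. Loading it with more than 40 N harms it.
- spikes_center (a point): Centre of a stainless steel boot spike frame, 120 x 66 x 21 mm, bystander.
- wedge_center (a point): Centre of a red silicone door wedge, 110 x 40 x 37 mm, bystander.
- marble_center (a point): Centre of a green glass marble paperweight with a flat foot, 64 mm across, 61 mm tall, bystander.
- headlamp_center (a point): Centre of a blue plastic headlamp, 52 x 62 x 55 mm with its toggle switch on top, bystander.
Not all that is in view belongs to the job. Leave any blue or brown look-alike of the part that bears pin_center alone.

How it is judged:
By the outcome, as a careful person would: the job done as asked, in the order asked, and still so for the second after the job is handed in, with the robot touching nothing.
It also fails if it takes over 67 s, if anything falls off the work surface, if the arm or the gripper's body presses on something with over 40 N, if the wrist force passes 120 N, or if a joint passes its speed limit or range.

## Working session

There is one attempt and no reset: what is moved stays moved. The work goes in short steps, Python scripts to look and compute and a tool call to move; the robot and the scene stay as the last step left them, time stands still between calls to the robot, and variables do not carry over. Pictures are saved under pics/ and viewed, about 8 in all and at most 12, crops included, and the job is handed in when it is done.

Besides the shell and the picture viewer there is one more tool, called after "Emit:" by a JSON object that holds its "name" and its "arguments", one argument or row to a line. carry_out: Moves the arm, as the interface text tells. Its arguments: {"type":"object","properties":{"rows":{"type":"array"},"hand":{"type":"number"}},"required":["rows"]}

```bash
mkdir -p pics; cat > h.py <<'E'
from plant import *
import numpy as np, cv2
from scipy.spatial.transform import Rotation as R
def campose(name):
    i=camera_info(name)
    if 'pose' in i: return i,np.array(i['pose'])
    o=get_obs(); T=np.eye(4); T[:3,:3]=R.from_euler('xyz',o['tcp_rot']).as_matrix(); T[:3,3]=o['tool_pos']
    return i,T@np.array(i['mount'])
def shot(name,fn):
    i,P=campose(name); im=capture(name); cv2.imwrite(f'pics/{fn}.png',im[:,:,::-1]); np.save(f'pics/{fn}.npy',P); return im,i,P
def onplane(i,P,px,z):
    px=np.array(px,float).reshape(-1,1,2)
    u=cv2.undistortPoints(px,np.array(i['camera_matrix']),np.array(i['dist'])).reshape(-1,2)
    d=np.c_[u,np.ones(len(u))]@P[:3,:3].T; c=P[:3,3]
    return c+d*((z-c[2])/d[:,2])[:,None]
def blobs(m,amin=30):
    n,l,s,c=cv2.connectedComponentsWithStats(m.astype(np.uint8))
    return [(c[k].round(1),s[k].tolist()) for k in range(1,n) if s[k][4]>=amin]
def masks(im):
    h=cv2.cvtColor(im,cv2.COLOR_RGB2HSV).astype(int)
    H,S,V=h[...,0],h[...,1],h[...,2]
    return dict(red=((H<8)|(H>172))&(S>130)&(V>60),yel=(H>20)&(H<35)&(S>120)&(V>90))
E
python3 - <<'E'
from h import *
print(get_obs())
a,i,P=shot('top','top1'); 
for k,m in masks(a).items(): print(k,blobs(m))
print(P.round(2))
b,i2,P2=shot('scene','scene1')
for k,m in masks(b).items(): print(k,blobs(m))
E
```

```text
{'time': 0.0, 'joint_positions': array([ 1.04499297e+00,  3.42705235e-01,  1.52497921e+00,  1.38942413e-05,
        1.27539751e+00, -1.45996933e-01]), 'dq': array([-0.00024127,  0.00027313, -0.00145653, -0.00071492,  0.00051459,
        0.00012717]), 'tau': array([ 1.00502239e-03, -4.31234658e+01, -2.44226503e+01,  7.18686660e-02,
        5.58083807e-02, -1.23327836e-04]), 'tool_pos': array([194.41542143, 487.2570397 , 226.06723207]), 'tcp_rot': array([ 2.98667474,  1.56930696, -2.10552472]), 'contact_force': array([ 0.74718991,  0.33436109, -0.16414583]), 'moment': array([-0.00470748, -0.04120664, -0.01320302]), 'grip_width': 91.8090665911159}
red [(array([186.1, 118.6]), [168, 87, 37, 65, 1396]), (array([343.6, 248.9]), [336, 243, 16, 13, 149])]
yel [(array([182.7, 288. ]), [174, 279, 20, 19, 187])]
[[ 1.0000e-02 -9.9000e-01  1.1000e-01  5.3667e+02]
 [-1.0000e+00 -1.0000e-02 -1.0000e-02 -1.0847e+02]
 [ 1.0000e-02 -1.1000e-01 -9.9000e-01  7.4761e+02]
 [ 0.0000e+00  0.0000e+00  0.0000e+00  1.0000e+00]]
red [(array([211.6, 203.1]), [203, 192, 17, 24, 296]), (array([438.7, 263.3]), [399, 238, 77, 54, 2022])]
yel [(array([331. , 141.3]), [322, 136, 19, 11, 114])]
```

View pics/top1.png

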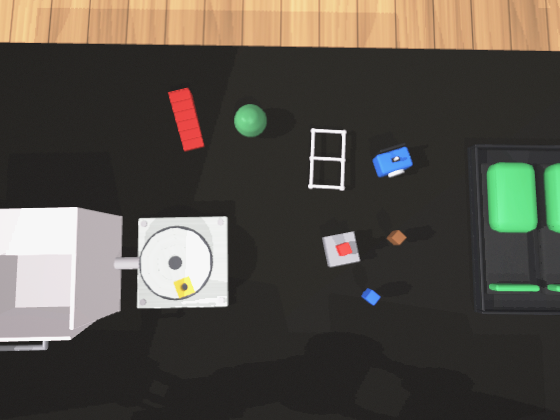

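View pics/scene1.png

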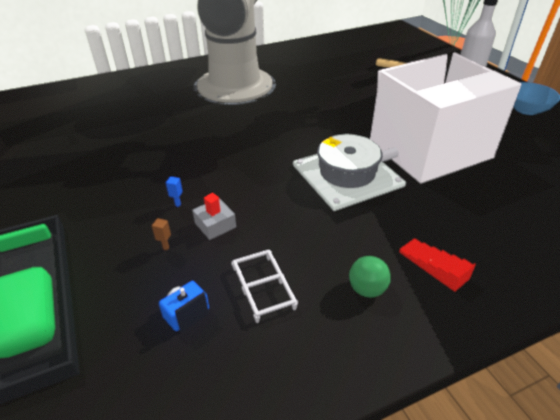

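Candidates for the pin in the top view: red head in the grey stand (344,249); blue look-alike (371,297); brown look-alike (397,238); red wedge (186,119). By the description it is the red one in the stand. The wheel hub is at (175,263), and the yellow hole at (184,287).

```bash
python3 - <<'E'
from h import *
im=cv2.imread('pics/top1.png')[:,:,::-1].copy(); i=camera_info('top'); P=np.load('pics/top1.npy')
c=im[215:310,300:420]; cv2.imwrite('pics/crop1.png',cv2.resize(c[:,:,::-1],None,fx=5,fy=5,interpolation=cv2.INTER_CUBIC))
print('pin mid',onplane(i,P,[(343.6,248.9)],55),'hub',onplane(i,P,[(175,263)],65),'hole',onplane(i,P,[(184,287)],63))
h=cv2.cvtColor(im,cv2.COLOR_RGB2HSV).astype(int)
# stand outline
sub=np.zeros(im.shape[:2],bool); sub[225:275,315:368]=True
m=(sub&(h[...,2]>70)).astype(np.uint8)
n,l,s,_=cv2.connectedComponentsWithStats(m); k=1+s[1:,4].argmax()
ct=np.argwhere(l==k)[:,::-1].astype(np.float32); r=cv2.minAreaRect(ct); print(r)
q=onplane(i,P,cv2.boxPoints(r),32); print(q.round(1),q.mean(0)); e=np.diff(q,axis=0); print(np.degrees(np.arctan2(e[:,1],e[:,0])),np.linalg.norm(e,axis=1))
m=masks(im)['red']&sub; r=cv2.minAreaRect(np.argwhere(m)[:,::-1].astype(np.float32)); q=onplane(i,P,cv2.boxPoints(r),60);e=np.diff(q,axis=0); print('head',q.mean(0),np.degrees(np.arctan2(e[:,1],e[:,0])),np.linalg.norm(e,axis=1))
print(np.array(camera_info('wrist')['mount']).round(2)); print(R.from_euler('xyz',get_obs()['tcp_rot']).as_matrix().round(3))
E
```

```text
pin mid [[ 534.90307479 -231.81671561   55.        ]] hub [[506.46625178  66.56039867  65.        ]] hole [[465.03086884  49.60961886  63.        ]]
((340.8077087402344, 249.03848266601562), (31.77081298828125, 33.73197555541992), 78.69007110595703)
[[ 556.7 -194.2   32. ]
 [ 569.8 -256.    32. ]
 [ 512.4 -267.    32. ]
 [ 499.6 -205.8   32. ]] [ 534.6533188  -230.74489752   32.        ]
[ -78.01465209 -169.10492688  101.84345152] [63.10530743 58.43937354 62.56351891]
head [ 535.10953423 -230.93131923   60.        ] [ -71.03965605 -161.74492768  108.88842945] [23.85020436 20.0781078  23.77983435]
[[   0.     -0.25    0.97 -156.82]
 [  -0.     -0.97   -0.25   66.92]
 [   1.     -0.     -0.     -0.55]
 [   0.      0.      0.      1.  ]]
[[-0.001 -0.929  0.371]
 [-0.001  0.371  0.929]
 [-1.     0.    -0.001]]
```

View pics/crop1.png

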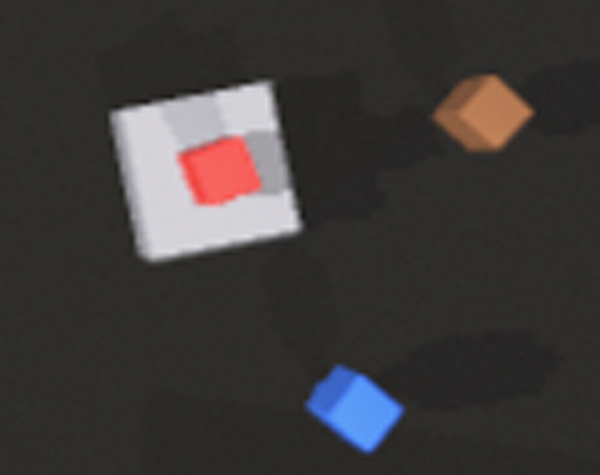

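The crop confirms it: the red square head sits in the grey stand, with the brown and blue look-alikes apart from it. Pin at about (535, -231), head sides at about 19°.

Emit:
{"name": "carry_out", "arguments": {
  "rows": [
    [0,0,30,0],
    [340,-718,30,-49],
    [340,-718,30,-49],
    [340,-718,30,-49],
    [340,-718,30,-49],
    [340,-718,30,-49],
    [340,-718,30,-49],
    [340,-718,30,-49],
    [340,-718,30,-49],
    [340,-718,30,-49],
    [340,-718,30,-49],
    [340,-718,30,-49],
    [340,-718,30,-49],
    [340,-718,30,-49],
    [340,-718,30,-49],
    [340,-718,30,-49],
    [340,-718,30,-49],
    [340,-718,30,-49],
    [340,-718,0,-49],
    [340,-718,-40,-49]
  ],
  "hand": 70
}}

```text
time: 1.77
tool_pos: [528.6, -217.1, 213.0]
tcp_rot: [-1.034, 1.563, -0.7]
contact_force: [0.4, -0.1, -0.3]
grip_width: 69.9
```

Emit:
{"name": "carry_out", "arguments": {
  "rows": [
    [6,-14,-40,0],
    [6,-14,-55,0],
    [6,-14,-55,0],
    [6,-14,-55,0]
  ]
}}

```text
time: 2.1
tool_pos: [534.1, -230.8, 157.1]
tcp_rot: [-1.099, 1.566, -0.766]
contact_force: [1.0, 1.2, 0.7]
grip_width: 70.3
```

```bash
cat > pinlook.py <<'E'
from h import *
import sys
o=get_obs(); M=R.from_euler('xyz',o['tcp_rot']).as_matrix(); print(o['tool_pos'].round(1),'jaw deg',np.degrees(np.arctan2(M[1,2],M[0,2])).round(1),o['contact_force'].round(2),o['grip_width'])
im,i,P=shot('wrist',sys.argv[1])
for k,m in masks(im).items(): print(k,blobs(m))
E
python3 pinlook.py w1
```

```text
[ 534.1 -230.8  157.1] jaw deg 19.1 [0.99 1.17 0.65] 70.31393993197442
red [(array([279.4, 209.7]), [267, 193, 26, 34, 850])]
yel [(array([124.8, 263. ]), [116, 254, 22, 24, 109]), (array([427.1, 262.2]), [417, 254, 21, 21, 134]), (array([116.8, 293.6]), [114, 281, 7, 23, 58]), (array([428.1, 302.9]), [420, 296, 17, 14, 88]), (array([133.5, 305.3]), [130, 301, 8, 10, 31]), (array([551.7, 325.3]), [546, 323, 13, 6, 34]), (array([481.2, 327. ]), [443, 324, 79, 7, 260]), (array([528.1, 326.2]), [521, 324, 15, 6, 50])]
```

View pics/w1.png

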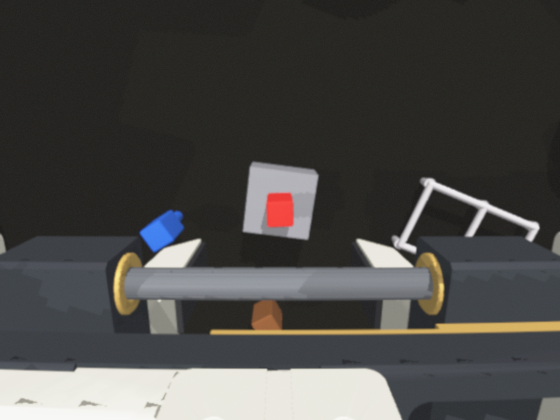

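The view shows the red head at (279,210), square to the jaws and centred between the fingers; the blue (160,230) and brown (267,315) pins are clear of them.

```bash
python3 - <<'E'
from h import *
im=cv2.imread('pics/w1.png')[:,:,::-1].copy(); i=camera_info('wrist'); P=np.load('pics/w1.npy')
m=masks(im)['red']; r=cv2.minAreaRect(np.argwhere(m)[:,::-1].astype(np.float32)); print(r)
print(im[188:232:1,280,:].tolist())
for row in (200,210,220,226):
    c=np.where(m[row])[0]; a=onplane(i,P,[(c[0]-.5,row),(c[-1]+.5,row)],66); print(row,c[0],c[-1],a.round(1),np.linalg.norm(a[1]-a[0]))
h=cv2.cvtColor(im,cv2.COLOR_RGB2HSV)
print(onplane(i,P,[(280,227.5)],66),P[:3,3])
E
```

```text
((279.5, 209.5), (33.0, 25.0), 90.0)
[[180, 180, 185], [180, 180, 186], [180, 179, 185], [185, 174, 179], [206, 148, 151], [225, 97, 96], [232, 64, 61], [233, 59, 55], [234, 61, 56], [234, 59, 54], [234, 59, 54], [235, 61, 57], [238, 62, 57], [244, 68, 62], [247, 76, 69], [247, 75, 69], [246, 72, 68], [246, 72, 67], [246, 73, 67], [246, 72, 66], [246, 73, 68], [246, 74, 68], [246, 73, 67], [246, 72, 65], [246, 73, 66], [246, 71, 65], [246, 72, 66], [246, 71, 65], [246, 71, 64], [245, 70, 64], [246, 72, 65], [245, 69, 64], [245, 72, 65], [245, 70, 63], [245, 70, 64], [245, 68, 61], [245, 69, 63], [239, 72, 68], [206, 90, 90], [150, 116, 120], [137, 133, 136], [136, 136, 139], [137, 135, 140], [135, 134, 138]]
200 267 291 [[ 521.7 -224.8   66. ]
 [ 538.9 -218.9   66. ]] 18.245238256305164
210 267 292 [[ 524.1 -232.    66. ]
 [ 542.1 -225.8   66. ]] 19.115671095851855
220 267 292 [[ 526.5 -239.3   66. ]
 [ 544.7 -233.    66. ]] 19.25954224744823
226 268 284 [[ 528.7 -243.4   66. ]
 [ 540.7 -239.3   66. ]] 12.649433120785623
[[ 537.87310168 -241.49288446   66.        ]] [ 510.70479154 -168.19287032  313.66539127]
```

Emit:
{"name": "carry_out", "arguments": {
  "rows": [
    [0,-1,-35,0],
    [0,-1,-70,0],
    [0,-1,-95,0],
    [0,-1,-108,0],
    [0,-1,-114,0],
    [0,-1,-119,0],
    [0,-1,-119,0],
    [0,-1,-119,0]
  ]
}}

```text
time: 2.82
tool_pos: [535.9, -232.2, 41.4]
tcp_rot: [-0.971, 1.56, -0.636]
contact_force: [0.7, -0.5, 0.3]
grip_width: 69.9
```

Emit:
{"name": "carry_out", "arguments": {
  "rows": [
    [0,0,0,0],
    [0,0,0,0],
    [0,0,0,0],
    [0,0,0,0],
    [0,0,0,0],
    [0,0,0,0],
    [0,0,0,0],
    [0,0,0,0]
  ],
  "hand": 10
}}

```text
time: 3.48
tool_pos: [535.9, -232.3, 41.4]
tcp_rot: [-0.977, 1.56, -0.643]
contact_force: [0.5, 0.5, -0.2]
grip_width: 21.0
```

Emit:
{"name": "carry_out", "arguments": {
  "rows": [
    [0,0,8,0],
    [0,0,20,0],
    [0,0,35,0],
    [0,0,55,0],
    [0,0,75,0],
    [0,0,95,0],
    [0,0,105,0],
    [-20,70,110,0],
    [-30,110,110,0],
    [-40,150,110,0],
    [-50,190,110,0],
    [-60,220,110,0],
    [-66,240,110,0],
    [-66,240,110,0],
    [-66,240,110,0],
    [-66,240,110,0]
  ]
}}

```text
time: 4.82
tool_pos: [470.1, 7.8, 151.5]
tcp_rot: [-0.976, 1.559, -0.64]
contact_force: [-0.7, 0.0, -1.0]
grip_width: 19.4
```

```bash
python3 pinlook.py w2
```

```text
[470.1   7.8 151.5] jaw deg 19.2 [-0.66  0.03 -1.03] 19.398589674351122
red [(array([550.7, 236.4]), [541, 216, 19, 43, 394]), (array([278.4, 252. ]), [255, 235, 48, 33, 1424]), (array([278. , 301.6]), [256, 300, 45, 5, 180])]
yel [(array([292. , 155.3]), [270, 134, 44, 44, 1528]), (array([228. , 266.3]), [225, 257, 9, 21, 58]), (array([226. , 288.3]), [224, 279, 5, 23, 62]), (array([451.5, 328. ]), [446, 324, 14, 8, 30])]
```

View pics/w2.png

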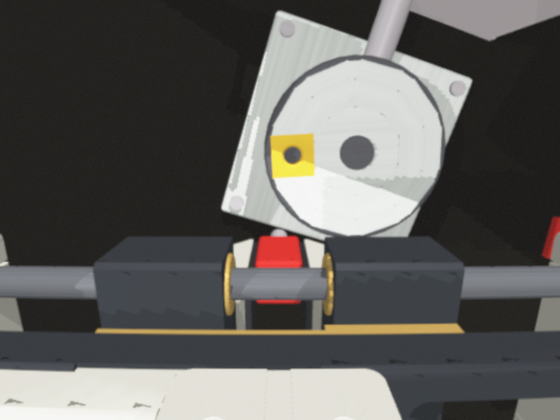

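The hole shows dark in the yellow patch at (292,155), the hub at (357,153), and the pin's red head between the fingers at (278,265).

```bash
python3 - <<'E'
from h import *
im=cv2.imread('pics/w2.png')[:,:,::-1].copy(); i=camera_info('wrist'); P=np.load('pics/w2.npy')
g=cv2.cvtColor(im,cv2.COLOR_RGB2GRAY)
def dark(x,y,r,t=110):
    m=np.zeros(g.shape,bool); m[y-r:y+r,x-r:x+r]=True
    return max(blobs(m&(g<t)),key=lambda b:b[1][4])
ho=dark(292,155,14); hb=dark(357,153,24); print(ho,hb)
print('hole',onplane(i,P,[ho[0]],63),onplane(i,P,[ho[0]],60)); print('hub',onplane(i,P,[hb[0]],65))
m=masks(im)['yel']; c=cv2.minAreaRect(np.argwhere(m)[:,::-1].astype(np.float32)); q=onplane(i,P,cv2.boxPoints(c),63); print('patch',c,q.mean(0),np.linalg.norm(np.diff(q,axis=0),axis=1))
a,b=onplane(i,P,[ho[0]],63)[0],onplane(i,P,[hb[0]],65)[0]; d=a-b; print(np.hypot(*d[:2]),np.degrees(np.arctan2(d[1],d[0])))
M=R.from_euler('xyz',get_obs()['tcp_rot']).as_matrix(); print(M.round(4))
# pin head: red cols
r=masks(im)['red']
for row in (240,250,262): cc=np.where(r[row,200:400])[0]+200; print(row,cc[0],cc[-1])
print(get_obs()['tool_pos'])
E
```

```text
(array([291.9, 154.6]), [284, 147, 16, 16, 194]) (array([356.6, 152.2]), [341, 137, 32, 32, 825])
hole [[464.38713874  50.73071659  63.        ]] [[464.61638237  50.48316324  60.        ]]
hub [[506.11773447  67.27217386  65.        ]]
patch ((279.9999694824219, 233.49996948242188), (365.99993896484375, 198.99996948242188), -0.0) [478.39337041 -12.95438165  63.        ] [159.87007419 255.16180324 161.2664866 ]
44.88944674467766 -158.377279074916
[[ 0.0093 -0.328   0.9446]
 [-0.007   0.9446  0.3281]
 [-0.9999 -0.0096  0.0065]]
240 258 299
250 257 300
262 255 302
[470.27143248   7.12502452 151.42363604]
```

Emit:
{"name": "carry_out", "arguments": {
  "rows": [
    [-2,15,0,0],
    [-4,30,0,0],
    [-6,42.5,0,0],
    [-6,42.5,-15,0],
    [-6,42.5,-30,0],
    [-6,42.5,-38,0],
    [-6,42.5,-43,0],
    [-6,42.5,-43,0],
    [-6,42.5,-43,0],
    [-6,42.5,-43,0]
  ]
}}

```text
time: 5.7
tool_pos: [464.9, 49.2, 109.0]
tcp_rot: [-0.929, 1.558, -0.596]
contact_force: [0.1, 0.2, -1.0]
grip_width: 19.8
```

```bash
python3 pinlook.py w3; python3 -c "
import cv2
im=cv2.imread('pics/w3.png')[120:270,180:380]; cv2.imwrite('pics/w3c.png',cv2.resize(im,None,fx=4,fy=4,interpolation=cv2.INTER_CUBIC))"
```

```text
[464.9  49.2 109. ] jaw deg 19.1 [ 0.06  0.15 -1.04] 19.811007126477172
red [(array([278.4, 252.8]), [255, 236, 48, 32, 1350]), (array([277.2, 301.9]), [256, 300, 43, 5, 201])]
yel [(array([280.6, 220.4]), [255, 206, 50, 37, 1186]), (array([227.8, 264.9]), [225, 256, 8, 19, 56]), (array([226.4, 290.8]), [224, 277, 6, 27, 68]), (array([390.6, 328.5]), [322, 324, 138, 10, 833])]
```

View pics/w3c.png

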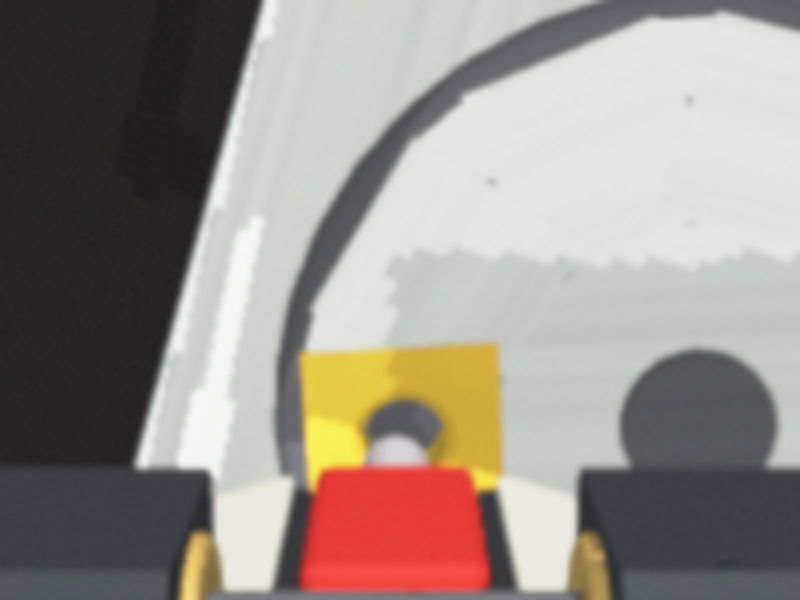

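Tip (crop 398,437) lies just in front of the dark hole (403,432 visible part), near aligned sideways.

```bash
python3 - <<'E'
from h import *
im=cv2.imread('pics/w3.png')[:,:,::-1].copy(); i=camera_info('wrist'); P=np.load('pics/w3.npy')
print(cv2.cvtColor(im,cv2.COLOR_RGB2GRAY)[215:238,270:292])
for px in [(279.4,228.3)]:
  a=onplane(i,P,[px,px],71.6)[0]; b=onplane(i,P,[px],74.1)[0]; u=np.array([-.328,.945])
  print('axis est',a[:2]-3.2*u,b[:2]-5*u)
print('hole at top edge', onplane(i,P,[(280.5,219.5)],63)[0][:2]-6.5*u)
print(get_obs()['tool_pos'])
E
```

```text
[[196 197 196 197 195 198 197 193 188 180 173 169 170 170 171 170 169 168
  169 169 170 170]
 [197 195 197 196 196 197 196 192 184 174 169 169 170 169 169 169 168 168
  169 168 168 170]
 [197 196 196 196 195 196 193 187 175 167 165 165 164 165 167 167 168 168
  168 167 168 169]
 [197 196 194 195 194 191 186 177 162 155 152 153 154 156 159 161 165 167
  168 168 169 169]
 [196 195 194 191 186 180 170 157 143 135 133 132 134 137 142 150 156 161
  165 167 168 168]
 [195 194 191 183 171 159 146 132 117 110 106 105 107 112 122 133 141 148
  155 162 165 169]
 [193 189 180 165 148 133 117 103  95  91  91  91  91  95 102 113 125 135
  145 153 159 166]
 [189 177 160 140 119 102  95  90  88  88  89  88  88  91  97 102 110 118
  130 144 153 163]
 [182 165 143 117  97  91  87  88  87  87  86  89  90  93 101 103 103 106
  115 134 148 158]
 [171 151 126 101  88  86  88  88  87  88  88  89  91  95 100 102 102 102
  107 122 140 151]
 [159 139 112  91  87  88  88  88  89  87  88  89  92  95  97  99 100 101
  101 110 129 147]
 [149 129  99  89  87  87  87  88  88  87  87  88  89  90  91  96 100 101
  1
[... 490 characters left out ...]
 162 173 191 200 206 211 213 214 214 213 211 205 187 160 137 133
  134 131 135 147]
 [210 185 168 180 192 200 206 211 214 214 213 213 211 207 197 181 160 142
  134 133 139 152]
 [210 180 168 179 193 200 206 210 212 213 211 210 209 205 198 186 167 142
  133 136 148 160]
 [198 168 161 174 186 192 195 199 201 201 201 199 199 195 188 180 164 143
  132 140 154 168]
 [166 148 148 155 162 165 169 171 172 173 171 171 169 168 163 158 150 134
  129 135 147 159]
 [127 123 123 126 128 130 131 131 133 132 132 131 130 130 128 127 123 118
  117 118 124 129]]
axis est [463.89592024  50.7602396 ] [464.19690749  49.81684615]
hole at top edge [464.77342253  50.53623315]
[464.83441142  49.34107189 109.07104844]
```

Emit:
{"name": "carry_out", "arguments": {
  "rows": [
    [0.5,0,-3,0],
    [0.5,0,-6,0],
    [0.5,0,-8,0],
    [0.5,0,-10,0],
    [0.5,0,-12,0],
    [0.5,0,-14,0],
    [0.5,0,-16,0],
    [0.5,0,-16,0],
    [0.5,0,-16,0]
  ]
}}

```text
time: 6.5
tool_pos: [465.3, 49.4, 92.9]
tcp_rot: [-0.934, 1.558, -0.6]
contact_force: [0.0, -0.1, -0.6]
grip_width: 20.2
```

Emit:
{"name": "carry_out", "arguments": {
  "rows": [
    [0,0,-1.5,0],
    [0,0,-3,0],
    [0,0,-4,0],
    [0,0,-4,0],
    [0,0,-4,0]
  ]
}}

```text
time: 6.92
tool_pos: [465.2, 49.4, 88.9]
tcp_rot: [-0.941, 1.558, -0.607]
contact_force: [-0.3, -0.0, -1.0]
grip_width: 20.0
```

Emit:
{"name": "carry_out", "arguments": {
  "rows": [
    [0,0,-1,0],
    [0,0,-1.5,0],
    [0,0,-2,0],
    [0,0,-2,0],
    [0,0,-2,0],
    [0,0,-2,0]
  ]
}}

```text
time: 7.42
tool_pos: [465.3, 49.4, 87.4]
tcp_rot: [-0.923, 1.558, -0.589]
contact_force: [-2.2, 0.0, 5.7]
grip_width: 19.8
```

```bash
python3 -c "
import numpy as np
a0=np.radians(201.6);c=np.array([465.3,49.4])-45*np.array([np.cos(a0),np.sin(a0)])
for t in list(np.arange(0,.5,.06))+list(np.arange(.5,1.22,.03)): p=c+45*np.array([np.cos(a0+t),np.sin(a0+t)]); print('%.2f'%t,p.round(1),(p-[465.3,49.4]).round(1))"
```

```text
0.00 [465.3  49.4] [0. 0.]
0.06 [466.4  46.9] [ 1.1 -2.5]
0.12 [467.6  44.5] [ 2.3 -4.9]
0.18 [468.9  42.2] [ 3.6 -7.2]
0.24 [470.4  39.9] [ 5.1 -9.5]
0.30 [472.1  37.8] [  6.8 -11.6]
0.36 [473.8  35.7] [  8.5 -13.7]
0.42 [475.7  33.8] [ 10.4 -15.6]
0.48 [477.7  32. ] [ 12.4 -17.4]
0.50 [478.4  31.4] [ 13.1 -18. ]
0.53 [479.4  30.5] [ 14.1 -18.9]
0.56 [480.5  29.7] [ 15.2 -19.7]
0.59 [481.6  28.9] [ 16.3 -20.5]
0.62 [482.7  28.2] [ 17.4 -21.2]
0.65 [483.9  27.5] [ 18.6 -21.9]
0.68 [485.   26.8] [ 19.7 -22.6]
0.71 [486.2  26.1] [ 20.9 -23.3]
0.74 [487.4  25.5] [ 22.1 -23.9]
0.77 [488.6  24.9] [ 23.3 -24.5]
0.80 [489.9  24.4] [ 24.6 -25. ]
0.83 [491.1  23.9] [ 25.8 -25.5]
0.86 [492.4  23.4] [ 27.1 -26. ]
0.89 [493.7  23. ] [ 28.4 -26.4]
0.92 [495.   22.6] [ 29.7 -26.8]
0.95 [496.3  22.3] [ 31.  -27.1]
0.98 [497.6  22. ] [ 32.3 -27.4]
1.01 [498.9  21.7] [ 33.6 -27.7]
1.04 [500.2  21.5] [ 34.9 -27.9]
1.07 [501.6  21.3] [ 36.3 -28.1]
1.10 [502.9  21.2] [ 37.6 -28.2]
1.13 [504.3  21.1] [ 39.  -28.3]
1.16 [505.6  21. ] [ 40.3 -28.4]
1.19 [507.  21.] [ 41.7 -28.4]
```

Emit:
{"name": "carry_out", "arguments": {
  "rows": [
    [0,0,1,0],
    [0.6,-1.3,1,0],
    [1.1,-2.5,1,0],
    [1.7,-3.7,1,0],
    [2.3,-4.9,1,0],
    [3,-6,1,0],
    [3.6,-7.2,1,0],
    [4.3,-8.4,1,0],
    [5.1,-9.5,1,0],
    [5.1,-9.5,1,0]
  ]
}}

```text
time: 8.25
tool_pos: [471.0, 40.0, 88.4]
tcp_rot: [-0.852, 1.557, -0.518]
contact_force: [2.3, 4.6, 0.2]
grip_width: 20.0
```

Emit:
{"name": "carry_out", "arguments": {
  "rows": [
    [0.8,0.1,0,0],
    [1.6,-0.9,0,0],
    [2.4,-1.9,0,0],
    [3.3,-2.8,0,0],
    [4.1,-3.7,0,0],
    [5,-4.7,0,0],
    [6,-5.7,0,0],
    [7.1,-6.8,0,0],
    [8.2,-7.9,0,0],
    [8.2,-7.9,0,0]
  ]
}}

```text
time: 9.08
tool_pos: [479.1, 32.0, 88.2]
tcp_rot: [-0.867, 1.558, -0.534]
contact_force: [-1.0, 4.2, -0.9]
grip_width: 19.9
```

Emit:
{"name": "carry_out", "arguments": {
  "rows": [
    [0,0,-1,0],
    [0.6,-0.3,-1.2,0],
    [1.3,-0.7,-1.2,0],
    [1.9,-1.1,-1.2,0],
    [2.4,-1.5,-1.2,0]
  ]
}}

```text
time: 9.5
tool_pos: [480.3, 31.0, 87.4]
tcp_rot: [-0.925, 1.561, -0.591]
contact_force: [-5.2, 6.1, 8.4]
grip_width: 19.6
```

Emit:
{"name": "carry_out", "arguments": {
  "rows": [
    [0.6,-0.4,-0.3,0],
    [1.2,-0.7,-0.3,0],
    [1.7,-1,-0.3,0],
    [2.3,-1.3,-0.3,0],
    [2.9,-1.7,-0.3,0],
    [3.4,-2,-0.3,0]
  ]
}}

```text
time: 10.0
tool_pos: [482.4, 29.5, 87.3]
tcp_rot: [-1.018, 1.563, -0.685]
contact_force: [-6.3, 6.5, 8.6]
grip_width: 19.6
```

Emit:
{"name": "carry_out", "arguments": {
  "rows": [
    [0.6,-0.3,-0.3,0],
    [1.2,-0.6,-0.3,0],
    [1.8,-0.9,-0.3,0],
    [2.4,-1.2,-0.3,0],
    [3,-1.5,-0.3,0],
    [3.6,-1.9,-0.3,0]
  ]
}}

```text
time: 10.5
tool_pos: [484.5, 28.1, 87.3]
tcp_rot: [-1.278, 1.566, -0.944]
contact_force: [-6.6, 6.0, 7.7]
grip_width: 19.6
```

Emit:
{"name": "carry_out", "arguments": {
  "rows": [
    [0.6,-0.3,-0.3,0],
    [1.2,-0.6,-0.3,0],
    [1.9,-0.9,-0.3,0],
    [2.6,-1.2,-0.3,0],
    [3.3,-1.5,-0.3,0],
    [3.9,-1.8,-0.3,0]
  ]
}}

```text
time: 11.0
tool_pos: [486.6, 26.8, 87.3]
tcp_rot: [-2.094, 1.567, -1.761]
contact_force: [-6.9, 6.7, 9.1]
grip_width: 19.9
```

Emit:
{"name": "carry_out", "arguments": {
  "rows": [
    [0.7,-0.3,-0.3,0],
    [1.4,-0.6,-0.3,0],
    [2.1,-0.9,-0.3,0],
    [2.8,-1.1,-0.3,0],
    [3.6,-1.4,-0.3,0],
    [4.3,-1.6,-0.3,0]
  ]
}}

```text
time: 11.5
tool_pos: [488.9, 25.7, 87.2]
tcp_rot: [-2.96, 1.565, -2.626]
contact_force: [-9.0, 6.4, 10.5]
grip_width: 19.4
```

Emit:
{"name": "carry_out", "arguments": {
  "rows": [
    [0.7,-0.3,-0.2,0],
    [1.4,-0.5,-0.2,0],
    [2.1,-0.8,-0.2,0],
    [2.9,-1,-0.2,0],
    [3.7,-1.3,-0.2,0],
    [4.5,-1.5,-0.2,0]
  ]
}}

```text
time: 12.0
tool_pos: [491.2, 24.5, 87.2]
tcp_rot: [3.038, 1.561, -2.911]
contact_force: [-8.9, 4.3, 9.4]
grip_width: 19.8
```

Emit:
{"name": "carry_out", "arguments": {
  "rows": [
    [0.7,-0.2,-0.2,0],
    [1.4,-0.4,-0.2,0],
    [2.1,-0.6,-0.2,0],
    [2.9,-0.8,-0.2,0],
    [3.7,-1,-0.2,0],
    [4.5,-1.1,-0.2,0]
  ]
}}

```text
time: 12.5
tool_pos: [493.2, 23.7, 87.1]
tcp_rot: [2.943, 1.556, -3.005]
contact_force: [-9.9, 4.0, 10.6]
grip_width: 19.4
```

Emit:
{"name": "carry_out", "arguments": {
  "rows": [
    [0.7,-0.2,-0.2,0],
    [1.4,-0.4,-0.2,0],
    [2.1,-0.5,-0.2,0],
    [2.9,-0.7,-0.2,0],
    [3.7,-0.8,-0.2,0],
    [4.5,-0.9,-0.2,0]
  ]
}}

```text
time: 13.0
tool_pos: [495.1, 22.9, 87.1]
tcp_rot: [2.899, 1.55, -3.049]
contact_force: [-9.9, 4.2, 11.1]
grip_width: 19.7
```

Emit:
{"name": "carry_out", "arguments": {
  "rows": [
    [0.9,-0.2,-0.1,0],
    [1.8,-0.3,-0.1,0],
    [2.6,-0.5,-0.1,0],
    [3.4,-0.6,-0.1,0],
    [4.2,-0.7,-0.1,0],
    [5,-0.7,-0.1,0],
    [5.8,-0.7,-0.1,0]
  ]
}}

```text
time: 13.58
tool_pos: [498.0, 22.2, 87.1]
tcp_rot: [2.884, 1.543, -3.064]
contact_force: [-10.9, 3.0, 11.1]
grip_width: 19.8
```

Emit:
{"name": "carry_out", "arguments": {
  "rows": [
    [1,-0.1,-0.1,0],
    [2,-0.2,-0.1,0],
    [2.8,-0.3,-0.1,0],
    [3.4,-0.3,-0.1,0],
    [4,-0.3,-0.1,0],
    [4.6,-0.3,-0.1,0]
  ]
}}

```text
time: 14.08
tool_pos: [499.7, 21.8, 87.1]
tcp_rot: [2.876, 1.537, -3.071]
contact_force: [-10.3, 2.5, 10.4]
grip_width: 19.7
```

Emit:
{"name": "carry_out", "arguments": {
  "rows": [
    [1,0,-0.1,0],
    [2,0,-0.1,0],
    [3,0,-0.1,0],
    [3.7,0,-0.1,0],
    [4.4,0,-0.1,0],
    [5.1,0,-0.1,0],
    [5.8,0,-0.1,0]
  ]
}}

```text
time: 14.67
tool_pos: [502.9, 21.5, 87.0]
tcp_rot: [2.885, 1.531, -3.061]
contact_force: [-9.1, 0.5, 7.1]
grip_width: 20.1
```

```bash
python3 - <<'E'
from h import *
o=get_obs();M=R.from_euler('xyz',o['tcp_rot']).as_matrix();print(M.round(3),o)
E
```

```text
[[-0.039 -0.33   0.943]
 [-0.003  0.944  0.33 ]
 [-0.999  0.01  -0.038]] {'time': 14.6667, 'joint_positions': array([-0.10504911,  0.4841137 ,  1.73448799, -0.00888922,  0.96187713,
       -0.43662664]), 'dq': array([ 0.00078608,  0.0150612 , -0.02404911,  0.00044087,  0.00693259,
        0.00168028]), 'tau': array([-8.49046558e-01, -4.27613461e+01, -2.23830450e+01, -7.43274624e-02,
       -2.89518982e+00,  2.27295159e-02]), 'tool_pos': array([502.89828724,  21.46716463,  86.95455552]), 'tcp_rot': array([ 2.88523138,  1.53125101, -3.06115013]), 'contact_force': array([-9.05287518,  0.49036915,  7.12198109]), 'moment': array([0.20824579, 1.94162041, 0.0187327 ]), 'grip_width': 20.09339188743777}
```

Emit:
{"name": "carry_out", "arguments": {
  "rows": [
    [1,0,-0.3,0],
    [2,0.1,-0.3,0],
    [2.8,0.1,-0.3,0],
    [3.4,0.2,-0.3,0]
  ]
}}

```text
time: 15.0
tool_pos: [503.8, 21.2, 86.8]
tcp_rot: [2.894, 1.526, -3.052]
contact_force: [-9.1, 1.2, 8.8]
grip_width: 19.5
```

Emit:
{"name": "carry_out", "arguments": {
  "rows": [
    [1.5,0.1,-0.3,0],
    [2.5,0.2,-0.4,0],
    [3.5,0.3,-0.4,0],
    [4,0.3,-0.4,0],
    [4.5,0.3,-0.4,0]
  ]
}}

```text
time: 15.42
tool_pos: [506.0, 21.0, 86.4]
tcp_rot: [2.903, 1.52, -3.042]
contact_force: [-7.3, 1.1, 5.3]
grip_width: 19.8
```

Emit:
{"name": "carry_out", "arguments": {
  "rows": [
    [1,0,-0.5,0],
    [1,0,-1,0],
    [1,0,-1.5,0],
    [1,0,-1.5,0]
  ]
}}

```text
time: 15.75
tool_pos: [506.5, 20.5, 85.2]
tcp_rot: [2.921, 1.519, -3.024]
contact_force: [-3.6, 0.7, 5.2]
grip_width: 19.9
```

Emit:
{"name": "carry_out", "arguments": {
  "rows": [
    [0.5,0,-0.7,0],
    [0.5,0,-1.4,0],
    [0.5,0,-2,0],
    [0.5,0,-2,0]
  ]
}}

```text
time: 16.08
tool_pos: [507.2, 20.2, 83.6]
tcp_rot: [2.934, 1.52, -3.011]
contact_force: [-2.2, 2.5, 2.2]
grip_width: 20.1
```

Emit:
{"name": "carry_out", "arguments": {
  "rows": [
    [0,0,-1,0],
    [0,0,-2,0],
    [0,0,-3,0],
    [0,0,-4,0],
    [0,0,-4,0]
  ]
}}

```text
time: 16.5
tool_pos: [507.6, 20.1, 79.9]
tcp_rot: [2.941, 1.521, -3.003]
contact_force: [-2.2, 3.2, 4.1]
grip_width: 20.0
```

Emit:
{"name": "carry_out", "arguments": {
  "rows": [
    [0,0,-1,0],
    [0,0,-2,0],
    [0,0,-3,0],
    [0,0,-4,0],
    [0,0,-5,0],
    [0,0,-5,0]
  ]
}}

```text
time: 17.0
tool_pos: [507.5, 20.1, 74.9]
tcp_rot: [2.942, 1.521, -3.003]
contact_force: [-3.5, 3.5, 3.7]
grip_width: 19.9
```

Emit:
{"name": "carry_out", "arguments": {
  "rows": [
    [0,0,-1,0],
    [0,0,-1.5,0],
    [0,0,-2,0],
    [0,0,-2.5,0],
    [0,0,-3,0],
    [0,0,-3,0]
  ]
}}

```text
time: 17.5
tool_pos: [507.7, 20.1, 72.9]
tcp_rot: [2.946, 1.522, -2.999]
contact_force: [-4.8, 3.8, 12.3]
grip_width: 19.6
```

Emit:
{"name": "carry_out", "arguments": {
  "rows": [
    [0,0,0,0],
    [0,0,0,0],
    [0,0,0,0],
    [0,0,0,0],
    [0,0,0,0]
  ],
  "hand": 55
}}

```text
time: 17.92
tool_pos: [508.0, 19.9, 72.7]
tcp_rot: [2.954, 1.522, -2.991]
contact_force: [-0.1, 0.4, 0.2]
grip_width: 48.7
```

Emit:
{"name": "carry_out", "arguments": {
  "rows": [
    [0,0,5,0],
    [0,0,15,0],
    [0,0,30,0],
    [0,0,50,0],
    [0,0,75,0],
    [0,-20,90,0],
    [0,-40,90,0],
    [0,-40,90,0],
    [0,-40,90,0]
  ]
}}

```text
time: 18.67
tool_pos: [508.2, -20.7, 163.6]
tcp_rot: [2.96, 1.523, -2.986]
contact_force: [-0.7, -0.3, -0.8]
grip_width: 54.7
```

```bash
python3 pinlook.py w4; python3 -c "
from h import *
shot('scene','s4');a=cv2.imread('pics/w4.png')[60:300,140:440];b=cv2.imread('pics/s4.png')[110:230,270:420]
cv2.imwrite('pics/c4.png',np.hstack([cv2.resize(a,(400,320)),cv2.resize(b,(400,320),interpolation=cv2.INTER_CUBIC)]))"
```

```text
[508.2 -20.7 163.6] jaw deg 19.3 [-0.69 -0.33 -0.83] 54.669093549506584
red [(array([296.2, 159.5]), [281, 144, 31, 32, 931]), (array([547.5, 202.6]), [532, 178, 28, 48, 1091])]
yel [(array([297. , 146.3]), [271, 129, 53, 40, 552]), (array([161.8, 261.4]), [155, 255, 13, 12, 73]), (array([397.7, 262.2]), [389, 254, 16, 23, 119]), (array([154. , 294.8]), [147, 280, 20, 29, 112]), (array([399.4, 303.2]), [391, 292, 17, 22, 107]), (array([464.7, 327.6]), [403, 323, 128, 10, 527]), (array([255.2, 331.4]), [246, 329, 19, 5, 48]), (array([307.1, 331.2]), [282, 329, 51, 5, 142]), (array([343.4, 330.8]), [333, 329, 22, 5, 46]), (array([225.6, 331.4]), [213, 330, 27, 4, 52])]
```

View pics/c4.png

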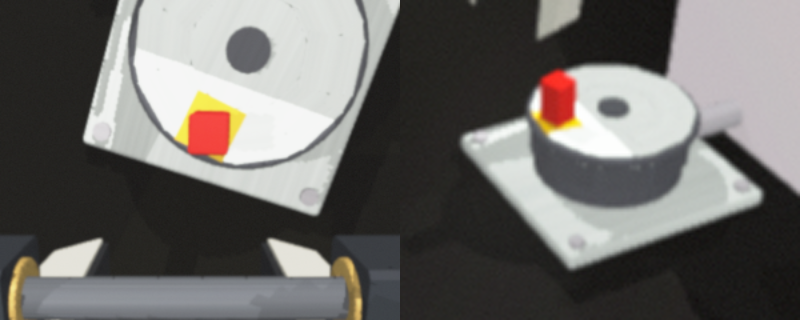

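The wheel stays turned (hub at crop (248,50), head on the yellow patch at (208,133)), and the head appears seated. I'll check by gently touching the head's top with closed fingers; home means contact at about z = 97.

Emit:
{"name": "carry_out", "arguments": {
  "rows": [
    [0,0,0,0],
    [0,20,0,0],
    [0,40,0,0],
    [0,41,0,0],
    [0,41,-20,0],
    [0,41,-40,0],
    [0,41,-50,0],
    [0,41,-56,0],
    [0,41,-59,0],
    [0,41,-61,0],
    [0,41,-61,0],
    [0,41,-61,0]
  ],
  "hand": 0
}}

```text
time: 19.77
tool_pos: [508.3, 21.1, 102.5]
tcp_rot: [2.952, 1.523, -2.993]
contact_force: [0.0, -0.1, 0.5]
grip_width: 0.5
```

Emit:
{"name": "carry_out", "arguments": {
  "rows": [
    [0,0,-1,0],
    [0,0,-2,0],
    [0,0,-3,0],
    [0,0,-4,0],
    [0,0,-4,0]
  ]
}}

```text
time: 20.18
tool_pos: [508.4, 21.2, 98.4]
tcp_rot: [2.952, 1.523, -2.993]
contact_force: [-0.4, 0.6, -0.7]
grip_width: 0.5
```

Emit:
{"name": "carry_out", "arguments": {
  "rows": [
    [0,0,-0.7,0],
    [0,0,-1.3,0],
    [0,0,-1.8,0],
    [0,0,-1.8,0],
    [0,0,-1.8,0]
  ]
}}

```text
time: 20.6
tool_pos: [509.5, 21.2, 97.8]
tcp_rot: [2.966, 1.526, -2.98]
contact_force: [0.4, 0.2, 7.7]
grip_width: 0.4
```

Emit:
{"name": "carry_out", "arguments": {
  "rows": [
    [-0.5,0,-0.7,0],
    [-0.5,0,-1.4,0],
    [-0.5,0,-1.4,0],
    [-0.5,0,-1.4,0]
  ]
}}

```text
time: 20.93
tool_pos: [510.2, 21.2, 97.6]
tcp_rot: [2.978, 1.53, -2.967]
contact_force: [0.3, 0.6, 8.1]
grip_width: 0.5
```

Emit:
{"name": "carry_out", "arguments": {
  "rows": [
    [0,0,3,0],
    [0,0,20,0],
    [0,0,50,0],
    [0,0,75,0],
    [0,-30,90,0],
    [0,-70,90,0],
    [0,-70,90,0],
    [0,-70,90,0],
    [0,-70,90,0]
  ],
  "hand": 55
}}

```text
time: 21.68
tool_pos: [509.7, -48.5, 187.1]
tcp_rot: [2.954, 1.528, -2.992]
contact_force: [-0.2, 0.3, -0.0]
grip_width: 53.0
```

```bash
python3 pinlook.py w5; python3 -c "
from h import *
shot('top','t5');shot('scene','s5');a=cv2.imread('pics/t5.png')[200:320,110:260];b=cv2.imread('pics/s5.png')[110:230,270:420]
cv2.imwrite('pics/c5.png',np.hstack([cv2.resize(x,(400,320),interpolation=cv2.INTER_CUBIC) for x in (a,b)]))
t=cv2.imread('pics/t5.png')[:,:,::-1].copy();s=cv2.imread('pics/s5.png')[:,:,::-1].copy()
print([b for b in blobs(masks(t)['red'])],[b for b in blobs(masks(s)['red'])])
C=np.array([[507-1,21.8,z] for z in (63,97)],float)
for n in ('top','scene'):
  i,P=campose(n);W=np.linalg.inv(P);print(n,cv2.projectPoints(C,cv2.Rodrigues(W[:3,:3])[0],W[:3,3],np.array(i['camera_matrix']),np.array(i['dist']))[0].reshape(-1,2).round(1).tolist())"
```

```text
[509.7 -48.5 187.1] jaw deg 19.3 [-0.24  0.29 -0.  ] 52.95800282389485
red [(array([308.5, 118.6]), [295, 105, 28, 28, 741]), (array([545. , 170.2]), [527, 147, 33, 46, 1274])]
yel [(array([296.2, 111.4]), [282, 93, 38, 41, 343]), (array([326. , 112.6]), [323, 105, 8, 19, 77]), (array([308.9, 137. ]), [296, 134, 23, 10, 113]), (array([159.7, 263.1]), [151, 255, 20, 22, 101]), (array([396.6, 263.8]), [387, 254, 18, 23, 135]), (array([153.3, 291.4]), [150, 277, 8, 26, 75]), (array([395.7, 305.2]), [388, 297, 14, 18, 88]), (array([508.7, 327. ]), [481, 323, 55, 9, 235]), (array([431.1, 328.3]), [389, 324, 80, 9, 312]), (array([473.9, 327.7]), [469, 324, 11, 8, 43]), (array([220.3, 331. ]), [213, 329, 16, 5, 33]), (array([333. , 330.9]), [323, 329, 21, 5, 45]), (array([351.9, 331.2]), [347, 329, 13, 5, 34])]
[(array([186. , 118.6]), [168, 87, 37, 65, 1393])] [(array([329.1, 145.8]), [322, 136, 14, 21, 213]), (array([438.7, 263.3]), [399, 238, 77, 54, 2008])]
top [[200.7, 263.6], [196.8, 264.4]]
scene [[329.1, 154.6], [330.3, 140.0]]
```

View pics/c5.png

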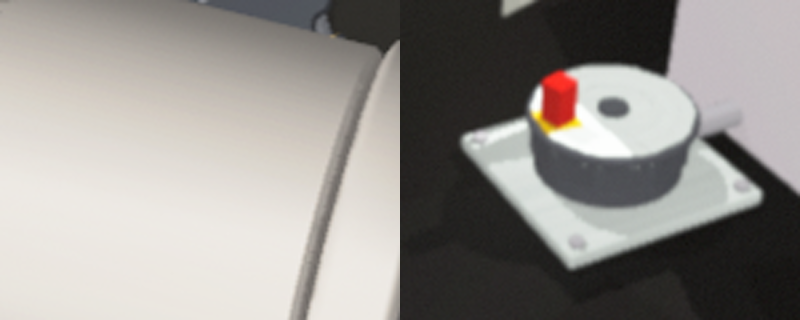

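The scene camera shows the head flush on the wheel, with its centre at (329,146) against (329.7,147) predicted for home. The arm blocks the top camera. Handing in.

```bash
python3 -c "
from plant import *
print(close_job())"
```

```text
the job is handed in; nothing more can be done
None
```

The job is done and handed in at about 22 s. I took the red pin from its stand and put it into the yellow-marked hole. I then wound the wheel counterclockwise about 1.1 rad until the tip dropped into the lock hole, pushed the pin home and let go. Wrist-force readings at the end of each move stayed below about 17 N.

**Last checks:**
- **Wheel:** it stayed turned after release.
- **Head position:** in the scene camera the head sits on the wheel within about 1 px of the position predicted for fully home.
- **Touch on the head:** a gentle 8 N touch from above met the head at z = 97.6 to 97.8 mm, against 97 mm expected. I put the difference down to the roughly 0.05 rad tilt the tool had picked up while winding, and partly to the pin leaning slightly in its clearance.
- **Top camera:** the last top view was blocked by the arm, so it confirmed nothing.
- **Robot and bystanders:** the robot was clear of everything at hand-in. The red wedge is where it started in the scene camera. I did not re-measure the other things on the bench, but no move went near them.

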